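Draw the ripening board out to its line and hold it

TASK

Slide the ripening board that carries the yellow cheese wheel straight out of the rack, towards the robot, until the dark line across the board is level with the front edge of the rack's front rail, so that the wheel stands out in the open to be brushed. Out there the board tips if it is let go: finish while still holding it, level and still on the rail, with the wheel standing where it stood on the board. Leave the board with the red wheel, the jar and the brush alone.

Things in the scene. Friction and masses are not known exactly. Their poses are not given: they have to be found in the camera images.
- rack: Fixed bench-top rack of 24 mm square steel tube, 420 mm wide (y), 400 deep (x), 150 high, open above. Origin on the table under the middle of the front rail's front edge; +x points into the rack, so that edge is x = 0, z = 0.150 here and outward is -x. Two boards lie on it side by side, centred near y = +85 and -85 mm (either way round), on rails and runners, with no side guides.
- yellow_board: Loose spruce board 400 x 140 x 20 mm, 0.5 kg, with the yellow wheel. Origin at its outer end, on the underside at mid width; x along it, inward. On top at each end, flush with it, a grip batten: 22 mm thick (x), 110 wide, 42 high. At first 45 to 100 mm stands out of the rack. Loaded it balances about 165 mm from the outer end: farther out it tips unless held. A dark burnt line, 4 mm wide, crosses it at x = 240 mm.
- yellow_board_grip (a point): Point inside that board's outer grip batten: mid width, mid thickness (11 mm from the end), 24 mm above the board's top, 18 mm below the batten's top. Axes as the board's. The batten can be pinched from above across its 22 mm thickness (along the board's x); the wheel begins 48 to 68 mm behind the batten's inner face.
- yellow_board_seat (a point): Point on the top face of the yellow wheel's board, 130 mm from its outer end at mid width, where the yellow wheel stands to within about 10 mm.
- yellow_wheel: Glossy yellow-coated round cheese, diameter 100 mm, height 58 mm, about 0.4 kg, standing loose on its board. Origin at the centre of its underside, z up.
- red_board: The other board, the same in every way, carrying the red wheel beside the first, about 30 mm away. To be left alone.
- red_wheel: Red-waxed round cheese, the same size as the yellow one, on the other board. To be left alone.
- jar: Amber glass jar with white cap, diameter 70 mm, height 95 mm, standing on the table to the left. Origin at the centre of its underside. To be left alone.
- brush: Hand brush lying on the table to the right, under 40 mm high. To be left alone.
There are look-alikes about, which are no part of the job. Of the things that look like the yellow_wheel, the smallest one is meant.

How it is judged:
By the outcome, as a careful person would: the job done as asked, in the order asked, and still so for the second after the job is handed in, while the arm keeps its last pose, push and grip.
It also fails if it takes over 32 s, if anything falls off the work surface, if the arm or the gripper's body presses on something with over 40 N, if the wrist force passes 120 N, or if a joint passes its speed limit or range.

ROBOT

A 6-joint arm with a two-finger parallel gripper is mounted at the origin on the work surface. World frame = base frame: x ahead of the robot, y to its left, z up, the work surface at z = 0. Lengths are in m, angles in rad, forces in N, time in s.
With the tool pointing down it reaches from about 0.375 to 0.75 m from the base axis. Payload 9 kg.
Tool frame: the origin (TCP) lies midway between the tips of the shut fingers; the grasp point (between the pads) lies r.grip_depth behind it (r.grip_depth is the distance from the TCP to the grasp point, in m); z points along the fingers, y is the line along which they close (so a half turn about z gives the same grasp; the last joint's range is limited). The gripper opens to 85 mm and grips with 20 to 120 N. Pads are 22 mm wide; open, the fingers measure 114 mm over their backs; the gripper's body (76 mm by 85 mm) begins 54 mm behind the grasp point. The pads swing forward as they close: fully open they stand 13 mm farther back than shut.
Start: joints at [0.912, 0.104, 0.097, 1.564, 0, 1.353], TCP at [0.256, 0.543, 0.231] pointing down, gripper open.
Joint ranges: [-2.99, 2.99], [-0.84, 1.86], [-1.1, 1.16], [-1.84, 2.11], [-1.51, 1.56], [-3.14, 3.14]. Speed limits (rad/s): [2.22, 2.22, 2.57, 3.14, 3.14, 3.14].

INTERFACE

Orientations are given as a rotation vector (axis times angle).
In Python, from cell import r, fingers, inverse_kinematics, monitor, cams, ticket gives the robot as it stands. Calls block until the motion is done:
- r.move_pose(position, orientation): joint-space move of the TCP to a pose.
- r.servo_line(position, velocity=0.15, attitude=None, stop_force=None): straight line of the TCP; attitude=None keeps the orientation; velocity is the mean speed in m/s. With stop_force (N) it stops when the force on the tool has changed by that much, and returns True; else False.
- r.movej(angles): joint-space move.
- fingers.move_gripper(opening, f_grip=None): finger opening in m; f_grip is the grip in N (None keeps the last); returns when the fingers have stopped.
- r.dwell(seconds).
- inverse_kinematics(position, orientation): joint angles nearest the present ones, or None.
- monitor.get_obs(): the state.
- cams.read_camera(name): name is "scene" or "top" or "wrist"; returns (picture, depth): 480x640x3 uint8, red, green, blue; 480x640 float32, m along the optical axis (not along the pixel's ray), 0 where there is no reading.
- cams.camera_params(name): a dict with "fx", "fy", "cx", "cy" (pixels), "world_from_camera" (4x4, takes a point from camera to world coordinates). Camera axes: x right, y up, looking along -z (the intrinsics and any distortion apply to the point x, -y, -z); pixel columns grow to the right and rows downward; lengths in m; the calibration is good to about 2 mm. A picture is of the moment at which its call begins: read the wrist's pose just before it. camera_params takes no time and is no camera call; for the wrist camera it gives the pose at the moment of the call.
A pose or a line that the arm cannot do raises r.MotionError and nothing moves.
- ticket.sign_off(): hands the job in; it is judged then, once.
The state is a dict: "time": time; "joint_positions": joint angles; "dq": joint speeds; "tau": joint torques, N m; "eef_pos": TCP position; "tool_rot": TCP orientation; "wrist_force": force on the tool from outside, world axes, zero at the start; "moment": the same for the moment, N m; "grip_width": finger opening in m; "finger_force": force on a finger pad.
Only numpy, scipy, OpenCV 4.12 (cv2) and the standard library are available. Lean on these libraries where they do the work, as an engineer would, in place of code of your own. Each camera call takes 0.05 s, during which the arm holds its last target. There are 200 camera calls.

## Working session

There is one attempt and no reset: what is moved stays moved. The work goes in short steps, each a Python script; the robot and the scene stay as the last script left them, time stands still between calls to the robot, and variables do not carry over. Pictures are saved under pics/ and viewed, at most 10 in all, crops included, and the job is handed in when it is done.

```bash
ls; mkdir -p pics; python3 - <<'E'
from cell import r,cams,monitor
import cv2,numpy as np
o=monitor.get_obs();print(o['time'],o['eef_pos'],o['tool_rot'],o['wrist_force'],r.grip_depth)
for n in('scene','top'):
    p,d=cams.read_camera(n);cv2.imwrite(f'pics/{n}0.png',p[:,:,::-1]);np.save(f'{n}0.npy',d)
    print({k:np.round(v,3).tolist() for k,v in cams.camera_params(n).items()},(d>0).mean())
E
```

```text
pics
0.0 [0.25578474 0.54238222 0.23053824] [-6.86688410e-01 -3.06508143e+00  1.88426127e-03] [-0.49024142 -0.66418124  0.40680363] 0.0187
{'fx': 536.339, 'fy': 536.339, 'cx': 314.895, 'cy': 232.744, 'world_from_camera': [[0.324, -0.548, 0.771, 1.649], [0.946, 0.198, -0.257, -0.357], [-0.011, 0.813, 0.583, 0.939], [0.0, 0.0, 0.0, 1.0]]} 0.9960188802083333
{'fx': 522.808, 'fy': 522.808, 'cx': 312.581, 'cy': 242.609, 'world_from_camera': [[0.01, 0.987, -0.162, 0.43], [-1.0, 0.01, -0.003, -0.011], [-0.001, 0.162, 0.987, 1.278], [0.0, 0.0, 0.0, 1.0]]} 0.995869140625
```

View pics/scene0.png

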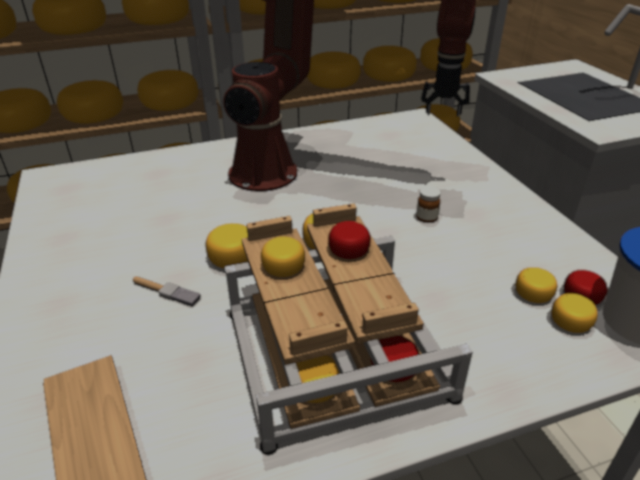

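View pics/top0.png

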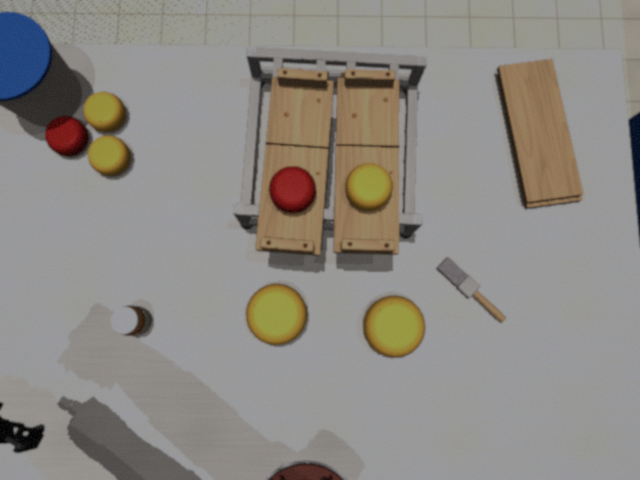

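Top view: candidates for the yellow wheel are (368,186) on the right board in the rack, big wheels on the table at (277,314) and (395,326), and small ones on the table at (104,110) and (108,155). The red wheel is at (292,189). I choose (368,186), the only one on a rack board. I'll check sizes and heights from depth, with a close crop.

```bash
cat > h.py <<'E'
import cv2,numpy as np
from cell import r,fingers,inverse_kinematics,monitor,cams,ticket
def cloud(d,P):
    v,u=np.mgrid[:d.shape[0],:d.shape[1]]
    c=np.stack([(u-P['cx'])/P['fx']*d,-(v-P['cy'])/P['fy']*d,-d,np.ones_like(d)],-1)
    return (c@np.array(P['world_from_camera']).T)[...,:3]
def rect(m,X):
    q=X[m][:,:2].astype(np.float32);(c,s,a)=cv2.minAreaRect(q);return np.round(c,4),np.round(s,4),round(a,2),np.round(np.median(X[m][:,2]),4)
def comps(m,mn=40):
    n,l,s,_=cv2.connectedComponentsWithStats(m.astype(np.uint8));return [(l==i) for i in range(1,n) if s[i,4]>=mn]
E
python3 - <<'E'
from h import *
p=cv2.imread('pics/top0.png');d=np.load('top0.npy');X=cloud(d,cams.camera_params('top'));np.save('X.npy',X)
hsv=cv2.cvtColor(p,cv2.COLOR_BGR2HSV)
m=cv2.inRange(hsv,(20,150,90),(35,255,255))>0
for c in comps(m):
    v,u=np.nonzero(c);z=X[c][:,2].max();t=c&(X[...,2]>z-.008)
    (cx,cy),R=cv2.minEnclosingCircle(X[t][:,:2].astype(np.float32))
    print('yellow',u.mean().round(),v.mean().round(),'xy',round(cx,4),round(cy,4),'R',round(R,4),'ztop',round(z,4))
roi=np.zeros(m.shape,bool);roi[40:260,225:435]=1
Z=X[...,2]
for c in comps(roi&(abs(Z-.212)<.012)&~m):print('batten',rect(c,X),np.argwhere(c).mean(0).round())
for c in comps(roi&(abs(Z-.17)<.008),200):print('board',rect(c,X),np.argwhere(c).mean(0).round())
# rail front edge: along columns, first row (from bottom) where z in .14-.158
for u in list(range(240,420,6)):
    w=[v for v in range(200,240) if abs(Z[v,u]-.15)<.007]
    if w: print(u,max(w),X[max(w),u].round(4),end=' | ')
print()
# dark line on yellow board
g=cv2.cvtColor(p,cv2.COLOR_BGR2GRAY)
for u in (345,355,365,375,385,393):
    v=130+g[130:162,u].argmin();print('line',u,v,X[v,u].round(4))
cv2.imwrite('pics/crop.png',cv2.resize(p[170:350,230:430],None,fx=3,fy=3,interpolation=cv2.INTER_CUBIC))
E
```

```text
yellow 102.0 109.0 xy 0.4296 -0.0107 R 0.0001 ztop 1.2781
yellow 106.0 153.0 xy 0.4296 -0.0107 R 0.0001 ztop 1.2781
yellow 370.0 184.0 xy 0.4296 -0.0107 R 0.0001 ztop 1.2781
yellow 276.0 314.0 xy 0.4296 -0.0107 R 0.0001 ztop 1.2781
yellow 394.0 326.0 xy 0.4296 -0.0107 R 0.0001 ztop 1.2781
batten (array([0.9776, 0.0198]), array([0.1098, 0.0257]), 87.4, np.float64(0.2107)) [ 75. 302.]
batten (array([ 0.9795, -0.1286]), array([0.1085, 0.0259]), 88.52, np.float64(0.2108)) [ 75. 369.]
batten (array([ 0.7189, -0.1153]), array([0.0984, 0.0723]), 46.57, np.float64(0.2114)) [196. 362.]
batten (array([0.7197, 0.0371]), array([0.0957, 0.0972]), 0.63, np.float64(0.2182)) [194. 293.]
batten (array([0.6019, 0.0469]), array([0.1104, 0.0228]), 85.96, np.float64(0.211)) [244. 286.]
batten (array([ 0.6027, -0.1215]), array([0.1096, 0.0232]), 89.04, np.float64(0.2111)) [245. 368.]
board (array([0.7905, 0.0332]), array([0.1403, 0.401 ]), 85.95, np.float64(0.1695)) [158. 296.]
board (array([ 0.7918, -0.1251]), array([0.1397, 0.4013]), 88.96, np.float64(0.1695)) [159. 366.]
240 214 [0.6762 0.1528 0.1543] | 246 215 [0.6763 0.1409 0.1442] | 252 215 [0.6765 0.1276 0.1437] | 258 214 [0.6784 0.1141 0.1461] | 324 219 [ 0.6689 -0.0321  0.1445] | 330 219 [ 0.6683 -0.0453  0.1481] | 402 223 [ 0.6606 -0.2037  0.1498] | 408 223 [ 0.6611 -0.2172  0.1479] | 414 224 [ 0.6585 -0.2299  0.1503] | 
line 345 145 [ 0.8327 -0.0772  0.1663]
line 355 145 [ 0.8321 -0.0993  0.1687]
line 365 145 [ 0.8319 -0.1213  0.1699]
line 375 146 [ 0.8288 -0.1432  0.1725]
line 385 146 [ 0.8303 -0.1657  0.1692]
line 393 146 [ 0.8296 -0.1831  0.1716]
```

View pics/crop.png

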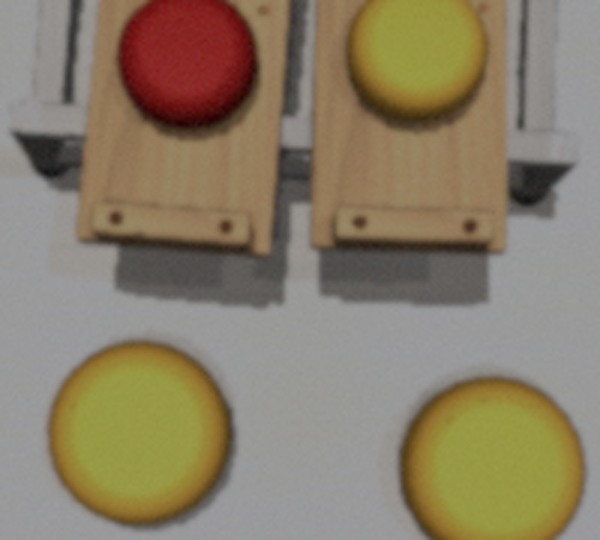

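The crop shows the yellow wheel (crop 417,50) on the right board. Its batten spans crop 335–495 at row 228. The two larger wheels stand on the table in front, well below board height. The board is confirmed, so I'll move to hover and look from near.

```bash
cat >> h.py <<'E'
from scipy.spatial.transform import Rotation as Ro
def down(psi,s=1):
    y=s*np.array([np.cos(psi),np.sin(psi),0]);z=np.array([0,0,-1.]);return Ro.from_matrix(np.stack([np.cross(y,z),y,z],1)).as_rotvec()
def st():
    o=monitor.get_obs();print(round(o['time'],2),np.round(o['eef_pos'],4),'F',np.round(o['wrist_force'],1),'M',np.round(o['moment'],2),'w',round(float(o['grip_width']),4),'ff',np.round(o['finger_force'],1),flush=True)
E
python3 - <<'E'
from h import *
P=[.6027,-.1215,.31]
best=None
for s in(1,-1):
    q=inverse_kinematics(P,down(-.019,s));print(s,None if q is None else np.round(q,2))
    if q is not None and (best is None or abs(q[5])<abs(best[1][5])):best=(s,q)
print(best[0]);R=down(-.019,best[0])
r.move_pose(P,R);fingers.move_gripper(.05,60);st()
pr=cams.camera_params('wrist');p,d=cams.read_camera('wrist');cv2.imwrite('pics/w1.png',p[:,:,::-1]);np.save('w1.npy',d)
X=cloud(d,pr);np.save('wX.npy',X);Z=X[...,2]
for c in comps(abs(Z-.211)<.01,300):print('batten?',rect(c,X),np.argwhere(c).mean(0).round())
for c in comps(abs(Z-.15)<.006,300):print('rail?',rect(c,X),np.argwhere(c).mean(0).round())
E
```

```text
1 [-0.41  0.19  0.33  1.72  0.    1.18]
-1 [-0.41  0.19  0.33  1.72 -0.   -1.96]
1
3.2 [ 0.6027 -0.1214  0.31  ] F [-0.5  1.2 -0.7] M [-0.03 -0.03  0.04] w 0.0503 ff 0.0
batten? (array([0.5996, 0.0052]), array([0.0311, 0.022 ]), 85.78, np.float64(0.2125)) [ 29. 309.]
batten? (array([0.7166, 0.0009]), array([0.03  , 0.0881]), 83.44, np.float64(0.214)) [ 36. 482.]
batten? (array([ 0.6031, -0.1232]), array([0.109, 0.022]), 89.05, np.float64(0.2125)) [226. 318.]
batten? (array([ 0.7145, -0.1155]), array([0.0995, 0.0631]), 53.3, np.float64(0.214)) [204. 464.]
rail? (array([ 0.6782, -0.0431]), array([0.0248, 0.0304]), 86.19, np.float64(0.1506)) [110. 413.]
```

View pics/w1.png

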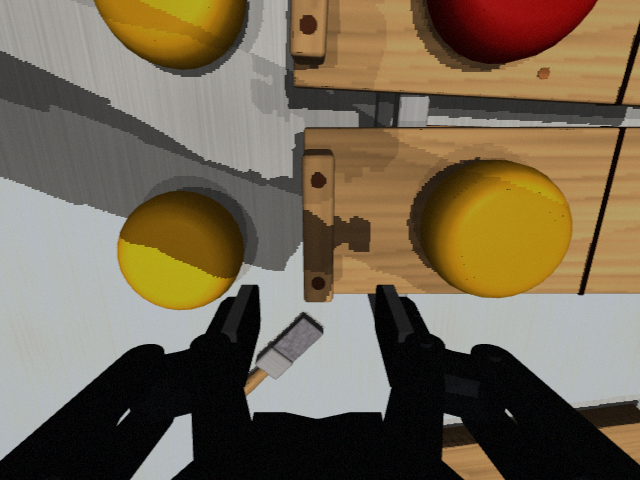

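The wrist view shows the outer batten at px (318,226), with the wheel behind it at (495,228). The fingers straddle the batten and are clear of the wheel. The batten centre refines to (0.603,-0.123). I'll grasp there.

```bash
python3 - <<'E'
from h import *
print(r.servo_line([.6031,-.1228,.215],velocity=.12))
print(r.servo_line([.6031,-.1228,.177],velocity=.05,stop_force=8));st()
fingers.move_gripper(.015,90);st()
p,d=cams.read_camera('top');cv2.imwrite('pics/top1.png',p[:,:,::-1])
g=cv2.cvtColor(p,cv2.COLOR_RGB2GRAY);print([130+int(g[130:162,u].argmin()) for u in(345,365,385)])
E
```

```text
False
False
5.1 [ 0.6032 -0.1229  0.1774] F [-0.2  0.5  0. ] M [-0.06  0.01  0.03] w 0.05 ff 0.0
5.47 [ 0.6033 -0.1229  0.1776] F [-0.6  0.4  4.9] M [0.07 0.23 0.08] w 0.021 ff 89.3
[145, 145, 146]
```

```bash
python3 - <<'E'
from h import *
e=np.array(monitor.get_obs()['eef_pos']);u=np.array([-1,.035,0])
r.servo_line(e+u*.06,velocity=.035);st()
r.servo_line(e+u*.145,velocity=.035);st()
p,d=cams.read_camera('top');cv2.imwrite('pics/top2.png',p[:,:,::-1]);np.save('top2.npy',d)
cv2.imwrite('pics/crop2.png',cv2.resize(p[140:340,230:430],None,fx=3,fy=3,interpolation=cv2.INTER_CUBIC)[:,:,::-1])
E
```

```text
7.38 [ 0.5439 -0.1209  0.1775] F [ 5.  -0.6  0.6] M [-0.07 -1.    0.02] w 0.021 ff 88.8
9.96 [ 0.4582 -0.1178  0.1776] F [ 3.6 -0.4 -2.2] M [-0.08 -0.67 -0.1 ] w 0.021 ff 88.5
```

View pics/crop2.png

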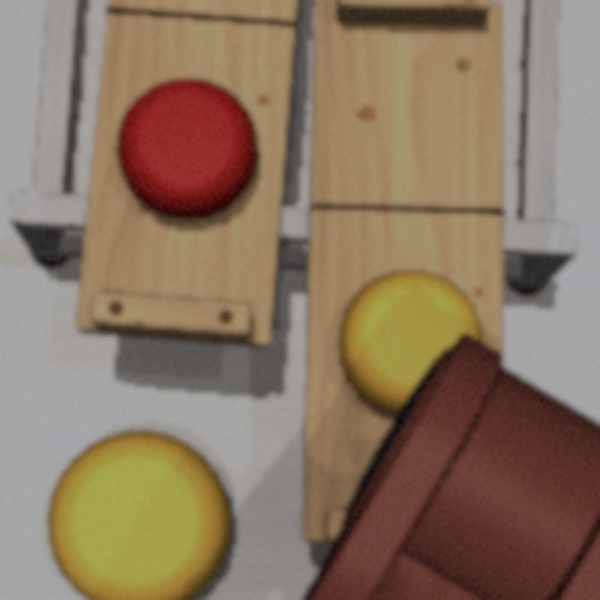

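The line is still inside the rack (crop row about 208, against the rail edge at about 240–255). The wheel has stayed put and the red board hasn't moved. Next I'll measure the gap by casting rays.

```bash
cat >> h.py <<'E'
def ray(u,v,z,P):
    T=np.array(P['world_from_camera']);dv=T[:3,:3]@np.array([(u-P['cx'])/P['fx'],-(v-P['cy'])/P['fy'],-1]);return T[:3,3]+dv*(z-T[2,3])/dv[2]
def sub(a):
    i=int(a.argmax());
    if 0<i<len(a)-1:
        l,c,h=a[i-1:i+2];return i+.5*(l-h)/(l-2*c+h+1e-9)
    return i
def gap(p,vl):
    P=cams.camera_params('top');g=cv2.GaussianBlur(cv2.cvtColor(p,cv2.COLOR_RGB2GRAY).astype(float),(0,0),.8)
    L=np.array([ray(u,vl+sub(255-g[vl:vl+14,u]),.17,P) for u in range(340,394,2)])
    E=[]
    for u in list(range(238,256))+[327,328,329,330]+list(range(402,418)):
        v0=int(round(214+(u-240)*.054))-6;dg=-(g[v0+1:v0+15,u]-g[v0-1:v0+13,u]);E.append(np.r_[ray(u,v0+sub(dg),.15,P),u,v0+sub(dg)])
    E=np.array(E)
    def fit(A):
        m=np.ones(len(A),bool)
        for _ in range(4):
            k=np.polyfit(A[m,1],A[m,0],1);e=A[:,0]-np.polyval(k,A[:,1]);m=abs(e)<max(.0012,2*np.median(abs(e)))
        return k,e[m].std(),m.sum()
    kl,sl,nl=fit(L);ke,se,ne=fit(E);y=-.121
    print('line',kl,sl,nl,'edge',ke,se,ne,'x line/edge',np.polyval(kl,y),np.polyval(ke,y),'gap',np.polyval(kl,y)-np.polyval(ke,y))
    print(E[::5,3:].round(1).tolist())
E
python3 - <<'E'
from h import *
gap(cv2.imread('pics/top2.png')[:,:,::-1],203)
X=np.load('X.npy');Z=X[...,2]
# independent: rail top centre strips & side rails in first cloud
for a,b in((236,258),(324,334),(402,420)):
    m=np.zeros(Z.shape,bool);m[200:235,a:b]=1;m&=abs(Z-.15)<.004
    q=X[m];print(a,len(q),q.mean(0).round(4),q[:,0].min().round(4),q[:,0].max().round(4))
E
```

```text
line [0.01801052 0.68852156] 0.00013080039533147313 27 edge [0.04744433 0.66955434] 0.00047287429809047415 34 x line/edge 0.686342285677985 0.663813579550585 gap 0.0225287061274001
[[238.0, 214.0], [243.0, 214.3], [248.0, 214.8], [253.0, 214.1], [329.0, 218.7], [405.0, 223.6], [410.0, 223.9], [415.0, 224.0]]
236 218 [0.688  0.14   0.1495] 0.6756 0.7004
324 98 [ 0.6797 -0.0423  0.1496] 0.6675 0.6912
402 180 [ 0.671  -0.2224  0.1494] 0.6585 0.6839
```

```bash
python3 - <<'E'
from h import *
e=np.array(monitor.get_obs()['eef_pos']);u=np.array([-1,.04,0])
r.servo_line(e+u*.0225,velocity=.02);r.dwell(.3);st()
p,d=cams.read_camera('top');gap(p,211)
a=cv2.resize(p[170:320,290:430],None,fx=3,fy=3,interpolation=cv2.INTER_CUBIC)
s,ds=cams.read_camera('scene');b=cv2.resize(s[180:405,200:420],None,fx=2,fy=2)
cv2.imwrite('pics/end.png',np.hstack([a[:450],b[:450]])[:,:,::-1][:, :800*2])
X=cloud(ds,cams.camera_params('scene'));T=cloud(d,cams.camera_params('top'))
m=np.zeros(d.shape,bool);m[140:300,333:402]=1;m&=abs(T[...,2]-.17)<.012
q=T[m];q=q[(abs(q[:,1]+.12)<.06)];A=np.c_[q[:,0]-.66,q[:,1]+.12,np.ones(len(q))];print('plane',np.linalg.lstsq(A,q[:,2],rcond=None)[0].round(4))
E
```

```text
11.58 [ 0.4356 -0.1169  0.1775] F [-0.7 -0.  -2.7] M [-0.06  0.    0.  ] w 0.021 ff 88.5
line [0.01652253 0.66557471] 0.00015817285047421646 27 edge [0.04756513 0.66948257] 0.0004504472039996985 33 x line/edge 0.6635754853975777 0.6637271897352109 gap -0.00015170433763322944
[[238.0, 214.1], [243.0, 214.3], [248.0, 214.9], [253.0, 214.1], [329.0, 218.7], [405.0, 223.6], [410.0, 223.9], [415.0, 224.0]]
plane [0.0021 0.0006 0.1695]
```

View pics/end.png

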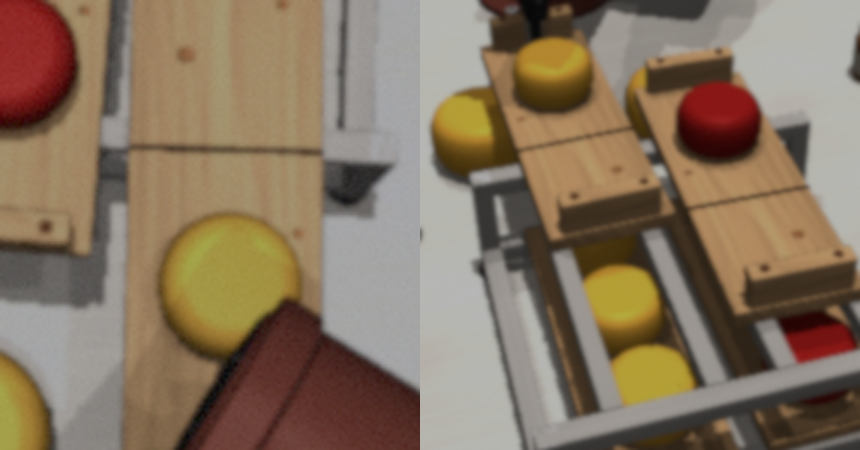

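The end picture (860 px wide, slightly over the limit) shows the dark line at left-panel row ~150 against the rail's front edge. The board is level to 0.1°, the wheel stands in place, and the red board hasn't moved. The measured gap is 0.2 mm and the board is still held, so I'll hand it in.

```bash
python3 -c "
from cell import ticket
print(ticket.sign_off())"
```

```text
the job is handed in; nothing more can be done
None
```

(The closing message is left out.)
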